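# Unlock the revolving clock stand and swing the work round to its stop

## Robot

A 6-joint arm with a two-finger parallel gripper is mounted at the origin on the work surface. World frame = base frame: x ahead of the robot, y to its left, z up, the work surface at z = 0. Lengths are in mm, angles in degrees, forces in N, time in s.
With the tool pointing down it reaches from about 325 to 850 mm from the base axis. Payload 15.5 kg.
Tool frame: the origin (TCP) lies midway between the tips of the shut fingers; the grasp point (between the pads) lies 19 mm behind it (tcp_to_grasp is the distance from the TCP to the grasp point, in mm); z points along the fingers, y is the direction in which the jaws open and shut (so a half turn about z gives the same grasp; the last joint's range is limited). The gripper opens to 91 mm and grips with 3 to 60 N. Pads are 32 mm wide; open, the fingers measure 118 mm over their backs; the gripper's body (76 mm by 178 mm) begins 60 mm behind the grasp point.
Start: joints at [-75.373, 28.281, 77.091, -0, 74.628, -5.472], TCP at [214.782, -586.937, 180.515] pointing down, gripper open.
Joint ranges: [-166.48, 166.48], [-47.26, 123.95], [12.59, 153.08], [-70.14, 250.14], [6.76, 159.57], [-176.63, 176.63]. Speed limits (degrees/s): [108.29, 108.29, 147.25, 172.46, 172.46, 172.46].

## Interface

Orientations are given as [roll, pitch, yaw] about the fixed x, y, z axes, in that order (R = Rz(yaw) Ry(pitch) Rx(roll)).
In Python, from station import move_ptp, servo_line, move_j, move_gripper, sleep, ik, camera, calibration, IKError, finish_job, read_time, read_qpos, read_joint_vel, read_joint_torque, read_tcp_pos, read_orientation, read_force, read_wrist_torque, read_gripper_width, tcp_to_grasp gives the robot as it stands. Calls block until the motion is done:
- move_ptp(position, orientation): joint-space move of the TCP to a pose.
- servo_line(position, ori=None, vel=150): straight line of the TCP; ori=None keeps the orientation; vel is the mean speed in mm/s.
- move_j(angles): joint-space move.
- move_gripper(opening): opening from 0.0 (shut) to 1.0 (fully open); the grip force is fixed at half the most; returns when the fingers have stopped.
- sleep(seconds).
- ik(position, orientation): joint angles nearest the present ones, or None.
- camera(name): name is "scene" or "top" or "wrist"; returns the picture (420x560x3 uint8, blue, green, red); there is no depth.
- calibration(name): a dict with "mtx" (3x3 intrinsics, pixels), "eye" and "attitude" of the camera in the world. Camera axes: x right, y down, z forward; pixel columns grow to the right and rows downward; lengths in mm; the calibration is good to about 2 mm. A picture is of the moment at which its call begins: read the wrist's pose just before it. calibration takes no time and is no camera call; for the wrist camera it gives the pose at the moment of the call.
A pose or a line that the arm cannot do raises IKError and nothing moves.
- finish_job(): hands the job in, once; it reports no verdict.
Readings, each from a call of its own:
- read_time(): time.
- read_qpos(): joint angles.
- read_joint_vel(): joint speeds.
- read_joint_torque(): joint torques, N m.
- read_tcp_pos(): TCP position.
- read_orientation(): TCP orientation.
- read_force(): force on the tool from outside, world axes, zero at the start.
- read_wrist_torque(): the same for the moment, N m.
- read_gripper_width(): opening from 0.0 (shut) to 1.0 (fully open).
Only numpy, scipy, OpenCV 4.12 (cv2) and the standard library are available. Lean on these libraries where they do the work, as an engineer would, in place of code of your own. Each camera call takes 0.05 s, during which the arm holds its last target.

## Task

The resin clock lies on a revolving stand that is locked by a spring-loaded knob. Pull the knob up out of its locked notch, turn it clockwise and let it snap into the shallow notch that holds it up, so that the stand is free; then swing the stand clockwise by its peg until its tab rests gently against the stop, and let go. Do not force the lock or the stop, and leave the cups, jars and tools around it where they are.

Things in the scene. Friction and masses are not known exactly. Their poses are not given: they have to be found in the camera images.
- stand: revolving stand, fixed to the table; origin on the table on the wheel's vertical axis, z up. On it turns an aluminium wheel 300 mm across, its top 57 mm above the table, carrying a blue and sandy resin clock face 210 mm across (top 79 mm above the table). The knob's axis stands 165 mm from the wheel's axis along the stand's +y; it is carried by a dark steel bracket that rises 74 mm high between 190 and 235 mm along +y.
- knob_grip (a point): centre of the black grip bar of the lock knob: bar 46 long (along this point's x), 14 wide (along y), 32 mm high, top 16 mm above this point; upright axis. Built 120 mm above the table when the lock is fully down; it rises and turns with the knob. Steel crown lands stand round the knob 21 to 31 mm from its axis, their tops 30 mm below this point when the lock is down.
- plunger (a joint): lift of the knob and its lock rod in m, 0 = fully down (locked), 0.020 = end of travel. A spring pulls it down: 8 N when down, 250 N/m more, with about 80 N s/m of damping. The key must be lifted above the lands of the crown (0.014) before the knob can turn; in the holding notch it sits at 0.009, where the rod (which reaches 6 mm into the wheel's slot when down) is clear of the wheel.
- knob (a joint): turn of the knob in rad, about 0 in the locked notch, growing clockwise seen from above, end of travel 1.7. The holding notch is centred somewhere between 0.9 and 1.4 (it differs each time and is not measured); level land lies before and after it. The notch is 5 mm deep, only about 0.05 rad (1.3 mm) wider than the key on either side, and has to be found by feel: over it the key drops by 5 mm, elsewhere it stays on the land at 0.014.
- key: steel key fixed to the knob's foot, a flat bar 6 mm wide and 8 mm high that sticks out to 32 mm from the knob's axis along its own +x (the same direction as the grip bar); origin on the knob's axis at the level of the notch floor. It sits in the crown's notches.
- wheel (a joint): turn of the wheel in rad, 0 = locked place, growing clockwise seen from above; stiff bearing (about 0.15 N m) that stays where it is left. The stop lies 0.7 to 1.1 round.
- peg_mid (a point): upright round steel peg on the wheel to swing it by, 16 mm across and 50 mm high, 135 mm from the wheel's axis; this point is 30 mm above the wheel's top (87 mm above the table), peg top 20 mm higher.
- tab_face (a point): middle of the clockwise side of the wheel's tab, a small aluminium block that sticks out of the rim just outside the peg (162 mm from the wheel's axis, 51 mm above the table); it turns with the wheel.
- stop_face (a point): the point of the stop that the middle of the tab's side comes to touch (162 mm from the wheel's axis, 51 mm above the table). The stop is a dark steel post 30 x 20 mm, 57 mm high, fixed beside the rim; its place differs each time.
- stop: the whole stop post; its origin is on the wheel's axis at table height, and its x axis points from there to the face that meets the tab
- cup: empty white paper cup, 72 mm across, 80 high, beyond the lock (bystander; origin under its centre)
- cup2: empty white paper cup, 72 mm across, 80 high, on the steel tray at the right (bystander; origin under its centre)
- tape: roll of yellow masking tape, 90 mm across, 24 high, lying flat (bystander; origin under its centre)
- pigment: small clear pigment jar, 40 mm across, 50 high, close to the stand near the lock (bystander; origin under its centre)
- glitter: small amber jar, 40 mm across, 50 high, close to the stand near the peg's side (bystander; origin under its centre)
- hardener: white bottle, 64 mm across, 160 high, at the left (bystander; origin under its centre)
- brush: brush lying flat (bystander; origin under its centre)
- heatgun: grey heat gun lying on its side, about 75 mm high (bystander; origin under its centre)
Not all that is in view belongs to the job. What is shaped like the stop but red is not meant.

How it is judged:
By the outcome, as a careful person would: the job done as asked, in the order asked, and still so for the second after the job is handed in, with the robot touching nothing.
It also fails if it takes over 72 s, if anything falls off the work surface, if the arm or the gripper's body presses on something with over 40 N, if the wrist force passes 120 N, or if a joint passes its speed limit or range.

## Working session

There is one attempt and no reset: what is moved stays moved. The work goes in short steps, each a Python script; the robot and the scene stay as the last script left them, time stands still between calls to the robot, and variables do not carry over. Pictures are saved under pics/ and viewed, and the job is handed in when it is done.

```bash
ls; mkdir -p pics; python3 - <<'E'
from station import *
import cv2
for n in ["scene","top","wrist"]:
    c=calibration(n); print(n,c)
    cv2.imwrite(f"pics/a_{n}.png",camera(n))
print(read_time(),read_orientation(),read_tcp_pos(),tcp_to_grasp if not callable(tcp_to_grasp) else tcp_to_grasp())
E
```

```text
pics
scene {'mtx': array([[450.74795452,   0.        , 277.81439128],
       [  0.        , 450.74795452, 206.96674605],
       [  0.        ,   0.        ,   1.        ]]), 'eye': array([ 978.59353948, -819.97167523,  889.58403005]), 'attitude': array([-130.29829007,    0.69350591,   28.67476295])}
top {'mtx': array([[535.19276322,   0.        , 279.61224169],
       [  0.        , 535.19276322, 214.82557731],
       [  0.        ,   0.        ,   1.        ]]), 'eye': array([ 196.26949467,   31.46777266, 1896.34187972]), 'attitude': array([-170.13863079,   -0.36750253,  -89.32598963])}
wrist {'mtx': array([[316.18969943,   0.        , 282.83841665],
       [  0.        , 316.18969943, 208.59190659],
       [  0.        ,   0.        ,   1.        ]]), 'eye': array([ 277.36596432, -563.27870526,  385.25988091]), 'attitude': array([ 1.66309659e+02,  9.00051727e-02, -6.99784755e+01])}
0.15 [-1.79945736e+02 -6.75482343e-03  2.00986972e+01] [ 214.72042499 -586.61093831  180.06050436] 18.8
```

View pics/a_scene.png

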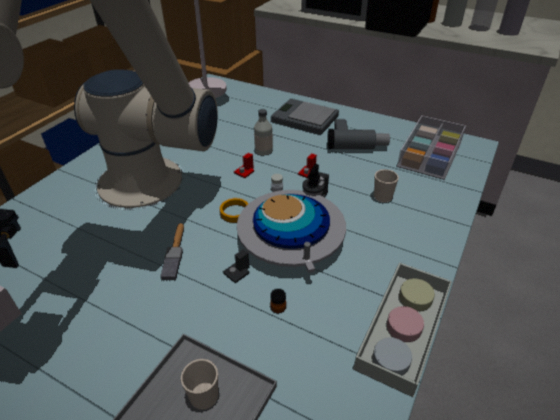

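View pics/a_top.png

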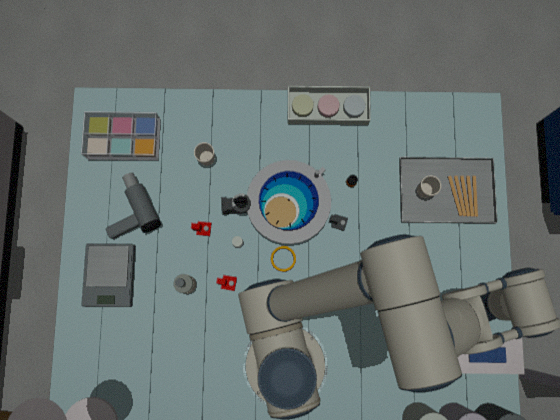

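View pics/a_wrist.png

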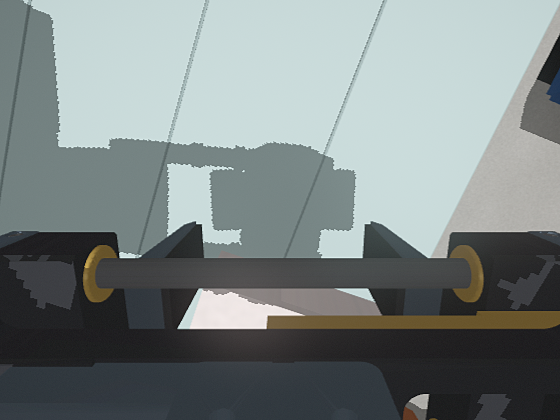

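```bash
python3 - <<'E'
import cv2
a=cv2.imread("pics/a_top.png");b=cv2.imread("pics/a_scene.png")
cv2.imwrite("pics/b_top.png",cv2.resize(a[150:260,210:365],None,fx=5,fy=5,interpolation=cv2.INTER_CUBIC))
cv2.imwrite("pics/b_scene.png",cv2.resize(b[145:295,215:360],None,fx=4,fy=4,interpolation=cv2.INTER_CUBIC))
E
```

```text
(no output)
```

View pics/b_top.png

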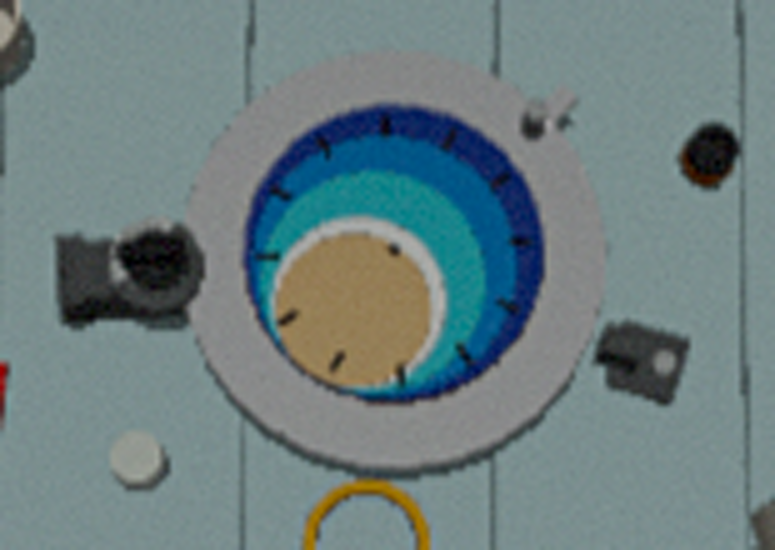

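View pics/b_scene.png

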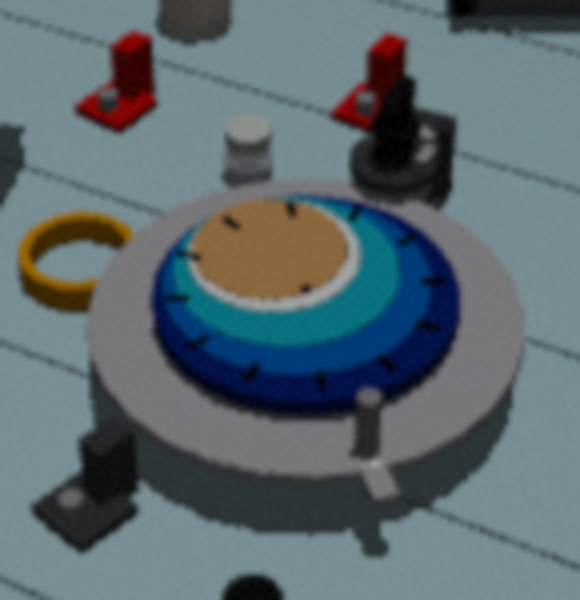

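```bash
cat > h.py <<'E'
from station import *
import numpy as np, cv2
from scipy.spatial.transform import Rotation as R
def ray(c,u,v):
    d=R.from_euler('xyz',c['attitude'],degrees=True).as_matrix()@np.linalg.inv(c['mtx'])@np.array([u,v,1.]); return c['eye'],d
def atz(c,u,v,z):
    e,d=ray(c,u,v); return e+d*(z-e[2])/d[2]
def proj(c,P):
    p=R.from_euler('xyz',c['attitude'],degrees=True).as_matrix().T@(np.array(P)-c['eye']); q=c['mtx']@p; return q[:2]/q[2]
def tri(*obs):
    A=np.zeros((3,3));b=np.zeros(3)
    for c,u,v in obs:
        e,d=ray(c,u,v);d=d/np.linalg.norm(d);M=np.eye(3)-np.outer(d,d);A+=M;b+=M@e
    return np.linalg.solve(A,b)
E
python3 - <<'E'
from h import *
t=calibration("top");s=calibration("scene")
T=lambda x,y:(t,210+x/5,150+y/5); S=lambda x,y:(s,215+x/4,145+y/4)
print("wheel top",atz(*T(396,258),57), "scene",atz(*S(306,324),57))
print("clock ctr",atz(*T(395,254),79),atz(*S(306,305),79))
print("knob tri",tri(T(158,253),S(402,85)),atz(*T(158,253),136),atz(*S(402,85),136))
print("peg top",tri(T(534,110),S(369,395)),atz(*T(534,110),107),atz(*S(369,395),107))
print("stop top",tri(T(618,345),S(105,437)),atz(*T(618,345),57))
print("glitter", atz(*T(708,150),50),"pigment",atz(*T(137,458),50))
print("tab end",atz(*T(572,98),51))
for n,(u,v) in dict(cup=(204,150),hard=(184,284)).items(): print(n,atz(t,u,v,80))
E
```

```text
wheel top [563.59636259  -9.60679818  57.        ] scene [569.91279026 -16.16228304  57.        ]
clock ctr [562.01767244  -8.39835338  79.        ] [572.10182247 -20.7552145   79.        ]
knob tri [552.60638197 154.163317   141.73853629] [549.15541371 151.77502139 136.        ] [553.1535031  165.77012481 136.        ]
peg top [ 658.27458464 -102.892488    107.0636508 ] [ 658.73555778 -102.61930348  107.        ] [ 657.86259128 -103.19904997  107.        ]
stop top [ 503.78716391 -165.9969152    52.58726159] [ 503.78617781 -164.92925627   57.        ]
glitter [ 645.9302226  -230.29637505   50.        ] pigment [421.1762741  168.74758892  50.        ]
tab end [ 682.35181483 -133.83731379   51.        ]
cup [740.0085676  292.05676987  80.        ]
hard [271.72409179 342.49218972  80.        ]
```

```bash
python3 - <<'E'
from h import *
for yaw in (90,60,0,-60,-90,120): print(yaw, ik([551,155,330],[180,0,yaw]))
p=[560,60,330]
# tool x toward +y : yaw 90 => camera ahead in +y
for yaw in (90,0): print(ik([560,70,330],[180,0,yaw]),ik([460,150,330],[180,0,yaw]))
E
```

```text
90 [ 9.73486417e+00  1.77771613e+01  7.08773679e+01 -2.54444375e-14
  9.13454708e+01  9.73486417e+00]
60 [ 9.73486417e+00  1.77771613e+01  7.08773679e+01 -2.54444375e-14
  9.13454708e+01  3.97348642e+01]
0 [ 9.73486417e+00  1.77771613e+01  7.08773679e+01 -2.54444375e-14
  9.13454708e+01  9.97348642e+01]
-60 [ 9.73486417e+00  1.77771613e+01  7.08773679e+01 -2.54444375e-14
  9.13454708e+01  1.59734864e+02]
-90 [   9.73486417   17.77716134   70.87736786    0.           91.34547079
 -170.26513583]
120 [  9.73486417  17.77716134  70.87736786   0.          91.34547079
 -20.26513583]
[ 1.06289312e+00  1.70314420e+01  7.19672978e+01 -2.54444375e-14
  9.10012602e+01  1.06289312e+00] [ 1.09847191e+01  9.58169228e+00  8.20822539e+01 -2.54444375e-14
  8.83360538e+01  1.09847191e+01]
[ 1.06289312e+00  1.70314420e+01  7.19672978e+01 -2.54444375e-14
  9.10012602e+01  9.10628931e+01] [ 1.09847191e+01  9.58169228e+00  8.20822539e+01 -2.54444375e-14
  8.83360538e+01  1.00984719e+02]
```

```bash
python3 - <<'E'
from h import *
import json
def shot(n):
    c=calibration("wrist"); im=camera("wrist"); cv2.imwrite(f"pics/{n}.png",im)
    json.dump({k:np.asarray(v).tolist() for k,v in c.items()},open(f"pics/{n}.json","w"))
move_ptp([560,-230,330],[180,0,90]); shot("w1")
move_ptp([550,60,330],[180,0,90]); shot("w2")
servo_line([550,60,260],vel=120); shot("w3")
print(read_time(),read_tcp_pos())
E
```

```text
4.025 [550.56004317  59.80024247 260.84681468]
```

View pics/w1.png

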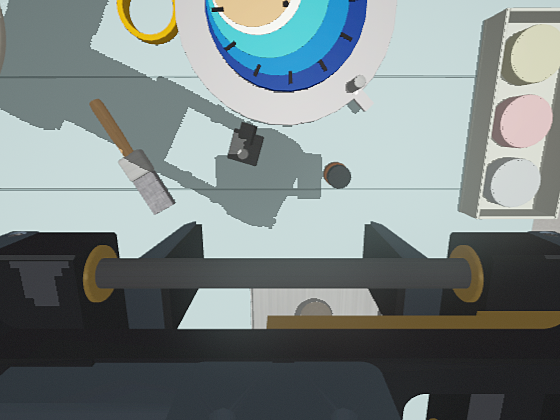

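View pics/w3.png

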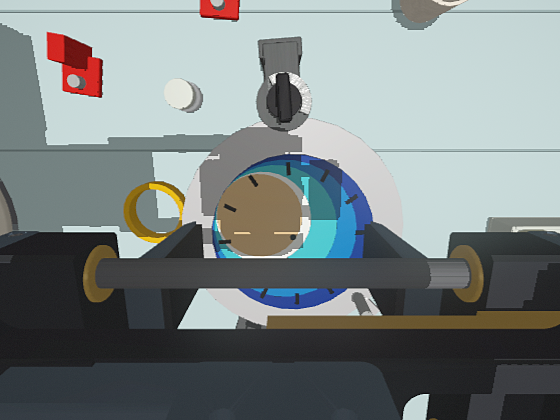

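View pics/w2.png

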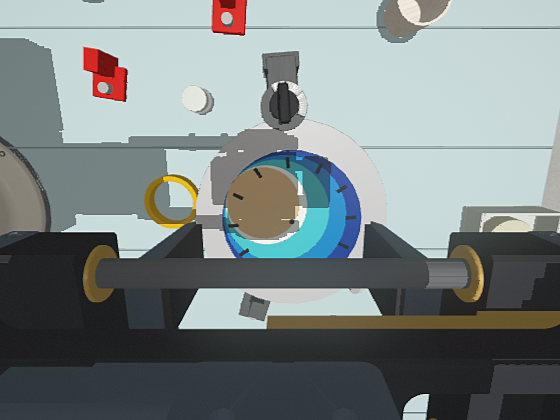

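```bash
python3 - <<'E'
import cv2,numpy as np
o=[]
for n in ("w2","w3"):
    a=cv2.imread(f"pics/{n}.png"); o.append(cv2.resize(a[30:140,240:330],None,fx=4.4,fy=4.4,interpolation=cv2.INTER_CUBIC))
cv2.imwrite("pics/c.png",np.hstack(o))
a=cv2.imread("pics/w1.png");cv2.imwrite("pics/d.png",cv2.resize(a[60:200,215:375],None,fx=4,fy=4,interpolation=cv2.INTER_CUBIC))
E
```

```text
(no output)
```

View pics/c.png

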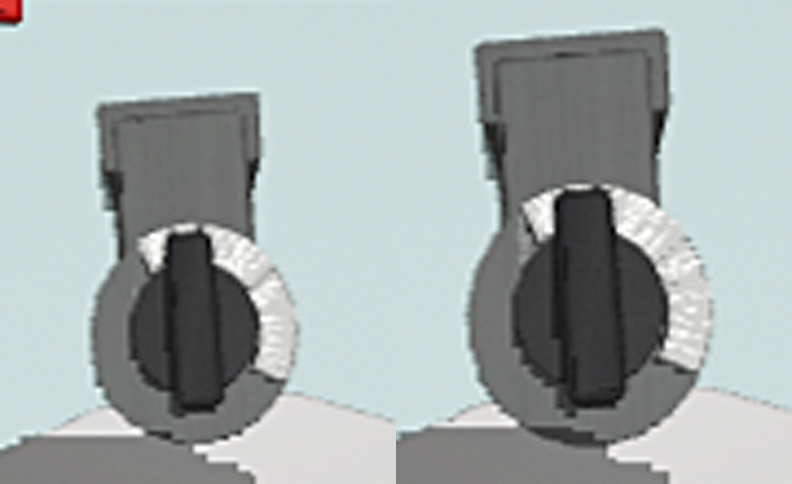

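View pics/d.png

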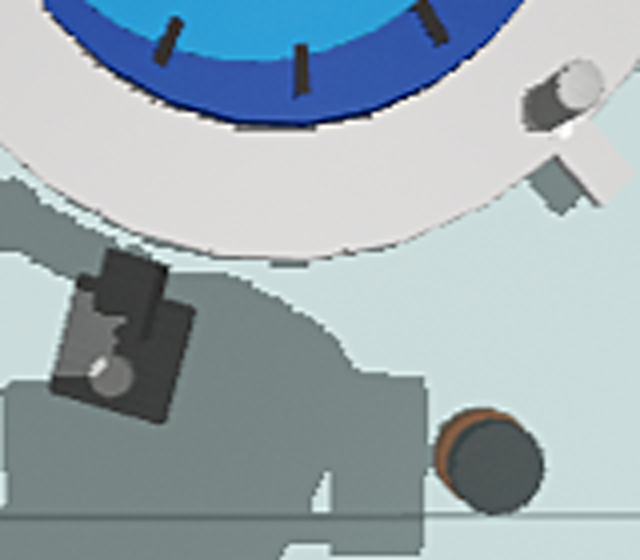

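```bash
python3 - <<'E'
import cv2,numpy as np
a=cv2.imread("pics/w3.png"); b=cv2.resize(a[60:135,245:325],None,fx=7.5,fy=7.5,interpolation=cv2.INTER_CUBIC)
b=np.clip(b.astype(float)*2,0,255).astype('uint8')
cv2.imwrite("pics/e.png",b)
E
```

```text
(no output)
```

View pics/e.png

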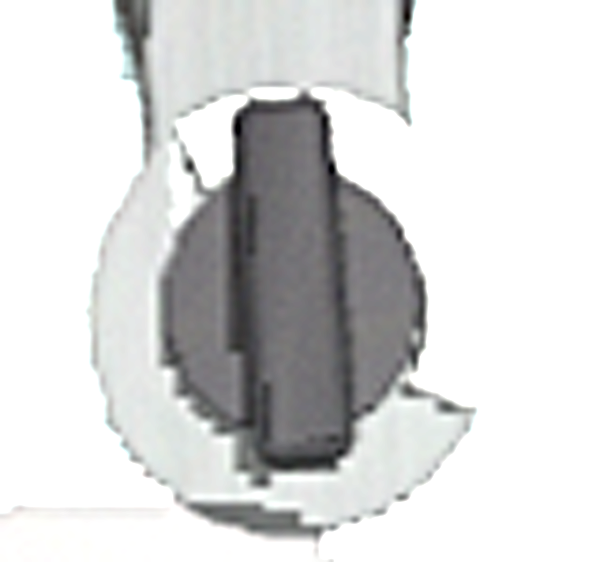

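```bash
python3 - <<'E'
from h import *
import json
C={n:{k:np.array(v) for k,v in json.load(open(f"pics/{n}.json")).items()} for n in("w1","w2","w3")}
t=calibration("top");s=calibration("scene")
f3=(C["w3"],282.7,73.7);n3=(C["w3"],285.8,119.7)
f2=(C["w2"],240+188/4.4,30+233/4.4)
F=atz(*f3,136);N=atz(*n3,136);print("far",F,"near",N,"len",np.linalg.norm(F-N),"mid",(F+N)/2,"ang",np.degrees(np.arctan2(*(F-N)[1::-1])))
print("far tri",tri(f2,f3), atz(*f2,136))
m=(F+N)/2
print("top proj",proj(t,m),"scene proj",proj(s,m))
D=lambda x,y:(C["w1"],215+x/4,60+y/4)
print("peg top w1",atz(*D(580,85),107),tri(D(580,85),(t,210+534/5,150+110/5),(s,215+369/4,145+395/4)))
# stop top corners w1
for q in [(108,250),(168,265),(155,312),(97,295)]: print("stop",atz(*D(*q),57))
# tab top corners
for q in [(556,158),(600,205),(633,170),(590,123)]: print("tab",atz(*D(*q),57))
print("glitter",atz(*D(498,465),50))
print(C["w1"],)
E
```

```text
far [550.88286703 181.53564175 136.        ] near [553.91784945 138.43010958 136.        ] len 43.212243888598614 mid [552.40035824 159.98287566 136.        ] ang 94.02744568442064
far tri [550.83174927 184.09491017 120.57642346] [550.76022096 181.93973515 136.        ]
top proj [239.1750665 199.6198124] scene proj [314.41020711 167.20803228]
peg top w1 [ 657.93486556 -101.98045522  107.        ] [ 658.1376267  -102.49155558  106.86169075]
stop [ 500.3387662  -150.65148345   57.        ]
stop [ 522.10307838 -156.01113434   57.        ]
stop [ 516.93393615 -172.77302038   57.        ]
stop [ 495.75848255 -166.6083807    57.        ]
tab [ 662.10944938 -119.28293817   57.        ]
tab [ 678.83444495 -135.47462072   57.        ]
tab [ 689.99093909 -123.46251738   57.        ]
tab [ 673.63344085 -107.47153671   57.        ]
glitter [ 646.91785236 -230.78527198   50.        ]
{'mtx': array([[316.18969943,   0.        , 282.83841665],
       [  0.        , 316.18969943, 208.59190659],
       [  0.        ,   0.        ,   1.        ]]), 'eye': array([ 560.04985905, -163.75208009,  534.8512449 ]), 'attitude': array([ 1.66317765e+02,  2.09904023e-02, -1.70893126e-01])}
```

```bash
python3 - <<'E'
from h import *
import json
def shot(n):
    c=calibration("wrist"); im=camera("wrist"); cv2.imwrite(f"pics/{n}.png",im)
    json.dump({k:np.asarray(v).tolist() for k,v in c.items()},open(f"pics/{n}.json","w")); return im
servo_line([440,60,260],vel=150); sleep(0.15); a=shot("w4")
b=cv2.resize(a[50:150,345:455],None,fx=6,fy=6,interpolation=cv2.INTER_CUBIC)
cv2.imwrite("pics/f.png",np.clip(b.astype(float)*1.6,0,255).astype('uint8'))
print(read_time())
E
```

```text
5.1083
```

View pics/f.png

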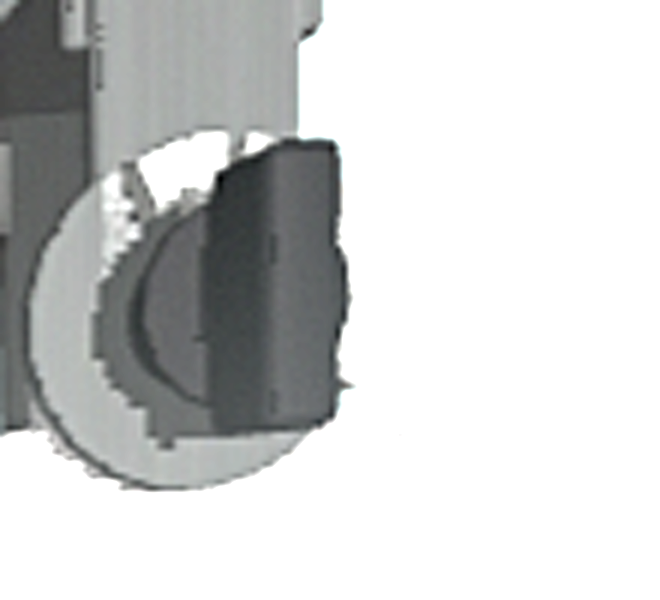

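```bash
python3 - <<'E'
from h import *
import json
C={n:{k:np.array(v) for k,v in json.load(open(f"pics/{n}.json")).items()} for n in("w1","w2","w3","w4")}
print(tri((C["w3"],284.2,97.0),(C["w4"],396,97.0)))
for n,u,v in(("w3",284.2,97.),("w4",396,97.)):print(atz(C[n],u,v,136))
p=tri((C["w3"],284.2,97.0),(C["w4"],396,97.0))
print([ik([552,159,z],[180,0,94]) for z in (104,130)], ik([552,159,118],[180,0,94-90]))
E
```

```text
[552.31860303 159.92163613 137.37470144]
[552.32596185 160.05354515 136.        ]
[552.78577851 160.06596049 136.        ]
[array([ 1.01133952e+01,  2.91372763e+01,  8.95224810e+01, -2.54444375e-14,
        6.13402426e+01,  6.11339520e+00]), array([ 1.01133952e+01,  2.73348618e+01,  8.79324488e+01, -2.54444375e-14,
        6.47326894e+01,  6.11339520e+00])] [ 1.01133952e+01  2.81512544e+01  8.86855999e+01 -2.54444375e-14
  6.31631456e+01  9.61133952e+01]
```

```bash
python3 - <<'E'
from h import *
np.set_printoptions(precision=2,suppress=True)
move_ptp([552.4,159.5,190],[180,0,94]); print(read_force())
servo_line([552.4,159.5,108],vel=90); print(read_tcp_pos(),read_force())
c=calibration("wrist");cv2.imwrite("pics/g.png",camera("wrist"))
print(proj(c,[552.4,159.7,136]),read_time())
E
```

```text
[-0.42  0.13 -0.53]
[552.8  159.54 108.58] [-0.04 -0.32  0.91]
[281.8  247.01] 6.9167
```

View pics/g.png

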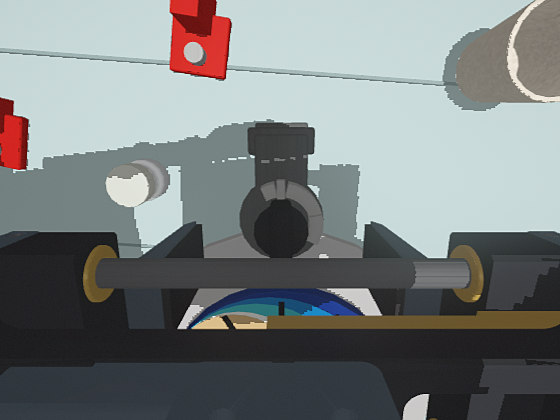

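```bash
python3 - <<'E'
import cv2,numpy as np
a=cv2.imread("pics/g.png"); b=cv2.resize(a[165:265,230:335],None,fx=6,fy=6,interpolation=cv2.INTER_CUBIC)
cv2.imwrite("pics/g2.png",np.clip(b.astype(float)*2,0,255).astype('uint8'))
E
```

```text
(no output)
```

View pics/g2.png

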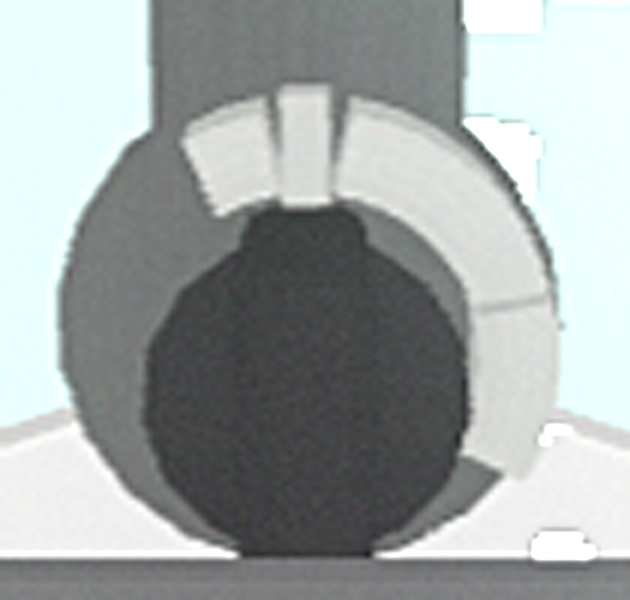

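```bash
python3 - <<'E'
from h import *
np.set_printoptions(precision=2,suppress=True)
move_gripper(0.0); print(read_gripper_width()*91,read_tcp_pos(),read_force(),read_wrist_torque(),read_time())
E
```

```text
0.6433050205974364 [552.36 159.5  107.99] [-0.23 -0.04  0.19] [-0.05 -0.07 -0.03] 8.2833
```

```bash
python3 - <<'E'
from h import *
cv2.imwrite("pics/i.png",camera("wrist"));s=camera("scene");cv2.imwrite("pics/i2.png",cv2.resize(s[100:250,230:400],None,fx=4,fy=4))
print(read_gripper_width())
E
```

```text
0.005168448460647055
```

View pics/i.png

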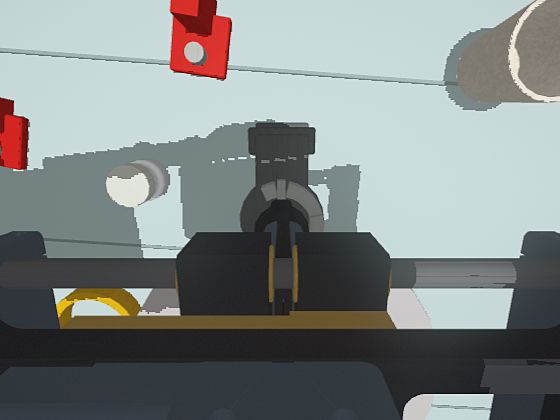

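View pics/i2.png

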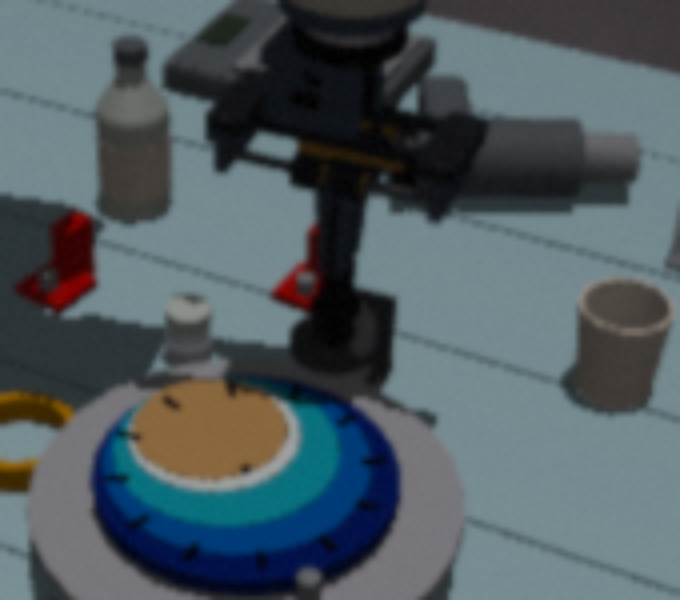

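```bash
python3 - <<'E'
from h import *
np.set_printoptions(precision=2,suppress=True)
for z in (110,112,115):
    servo_line([552.4,159.5,z],vel=20); sleep(0.1); print(read_tcp_pos(),read_force(),read_wrist_torque(),read_gripper_width(),read_time())
E
```

```text
[552.43 159.49 110.06] [-0.57  0.51  0.57] [-0.02 -0.1  -0.02] 0.008077840055804234 8.7333
[552.42 159.49 112.03] [-0.03  0.48  0.48] [-0.03 -0.02  0.02] 0.00608756835456179 9.0833
[552.42 159.53 115.02] [0.45 0.59 0.25] [ 0.01 -0.07  0.03] 0.006754586190293831 9.4833
```

```bash
python3 - <<'E'
from h import *
s0=cv2.imread("pics/a_scene.png");s=camera("scene");cv2.imwrite("pics/j0.png",s)
c=calibration("scene");t=calibration("top")
for P in ([552.4,159.5,115],[552.4,159.5,134],[552.4,159.7,137],[552.4,159.7,104]): print(proj(c,P),proj(t,P))
z=lambda a:np.clip(1.8*cv2.resize(a[130:210,285:345],None,fx=6.5,fy=6.5,interpolation=cv2.INTER_CUBIC).astype(float),0,255).astype('uint8')
cv2.imwrite("pics/j.png",np.hstack([z(s0),z(s)]))
w=camera("wrist");cv2.imwrite("pics/j2.png",cv2.resize(w[160:330,200:370],None,fx=3.5,fy=3.5,interpolation=cv2.INTER_CUBIC))
E
```

```text
[314.04784677 173.20882264] [239.73857203 200.85526877]
[314.31073492 167.86269142] [239.35945684 199.74046248]
[314.38228811 166.97367204] [239.23918702 199.56154908]
[313.92704403 176.22242059] [239.89588428 201.48948779]
```

View pics/j.png

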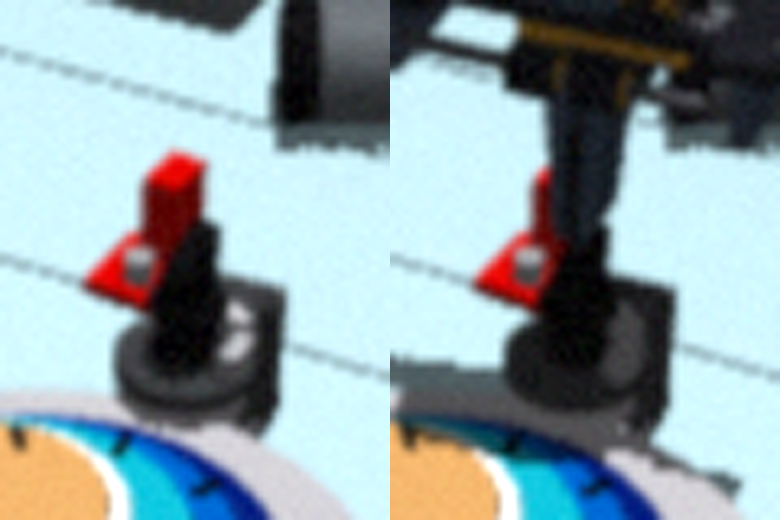

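View pics/j2.png

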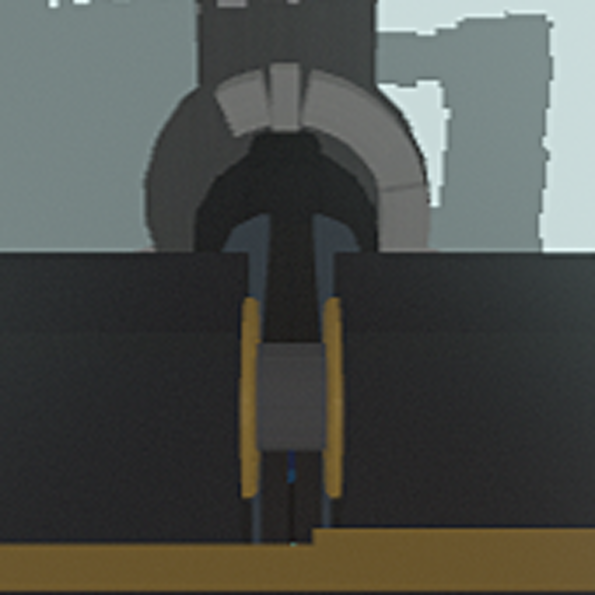

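```bash
python3 - <<'E'
from h import *
c=calibration("wrist"); p=read_tcp_pos(); o=read_orientation(); print(p,o,c)
M=R.from_euler('xyz',o,degrees=True).as_matrix()
for L in ([0,0,0],[16,0,0],[16,0,-19],[16,45,0],[16,-45,0],[16,45,-19],[0,0,-60],[16,59,0]):
    print(L,proj(c,p+M@np.array(L)))
for P in ([551,182.6,137],[554,136.7,137],[551,182.6,104]): print(P,proj(c,P))
E
```

```text
[552.3587529  159.51830873 114.96051144] [-1.79995233e+02 -1.71200616e-03  9.39996803e+01] {'mtx': array([[316.18969943,   0.        , 282.83841665],
       [  0.        , 316.18969943, 208.59190659],
       [  0.        ,   0.        ,   1.        ]]), 'eye': array([547.99837934, 226.43765199, 320.21404698]), 'attitude': array([ 1.66310353e+02, -1.46978496e-02,  3.92228880e+00])}
[0, 0, 0] [282.42719174 232.94201428]
[16, 0, 0] [282.38752051 210.13862485]
[16, 0, -19] [282.35497695 217.65237662]
[16, 45, 0] [349.65969506 210.04492689]
[16, -45, 0] [215.11504808 210.23232322]
[16, 45, -19] [356.06006053 217.54970057]
[0, 0, -60] [282.31555644 270.58481505]
[16, 59, 0] [370.58875529 210.0157765 ]
[551, 182.6, 137] [282.75273808 207.47106835]
[554, 136.7, 137] [282.52460375 278.43668588]
[551, 182.6, 104] [282.75305746 196.43349945]
```

```bash
python3 - <<'E'
from h import *
servo_line([552.4,159.5,170],vel=120); sleep(0.1)
s=camera("scene"); c=calibration("scene");p=read_tcp_pos();print(p,proj(c,p),proj(c,p+[0,0,19]),proj(c,p+[0,0,29]),read_time())
b=np.clip(1.8*cv2.resize(s[110:200,270:360],None,fx=6.5,fy=6.5,interpolation=cv2.INTER_CUBIC).astype(float),0,255).astype('uint8')
for k,col in((0,(0,0,255)),(29,(0,255,0))):
    u,v=proj(c,p+[0,0,k]); cv2.circle(b,(int((u-270+.5)*6.5),int((v-110+.5)*6.5)),3,col,-1)
cv2.imwrite("pics/k.png",b)
E
```

```text
[551.84365604 159.37927269 169.0471112 ] [314.61248577 157.70120869] [314.8881015 152.0571332] [315.03532507 149.04228021] 10.3417
```

View pics/k.png

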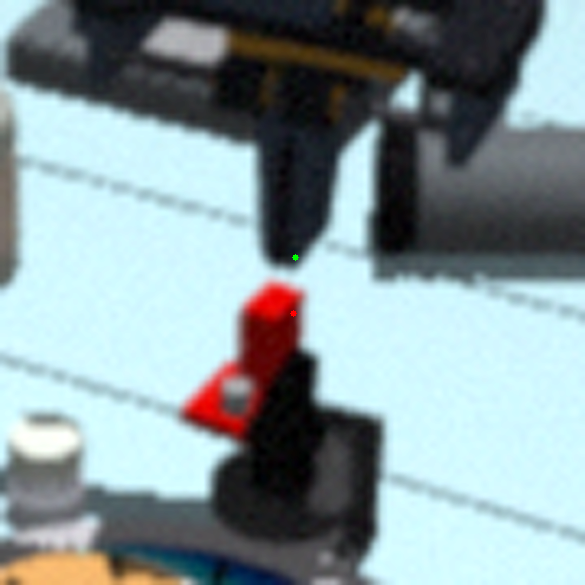

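```bash
python3 - <<'E'
from h import *
np.set_printoptions(precision=2,suppress=True)
move_gripper(0.7)
for z in (105,90,78):
    servo_line([552.4,159.5,z],vel=90); f=read_force(); print(read_tcp_pos(),f)
    if abs(f[2])>5: break
else:
    move_gripper(0.0); print(read_gripper_width()*91,read_tcp_pos(),read_force(),read_wrist_torque(),read_time())
cv2.imwrite("pics/l.png",camera("scene")[110:200,270:360].repeat(6,0).repeat(6,1))
E
```

```text
[552.78 159.57 105.47] [ 0.33 -0.16 -0.  ]
[552.16 159.44  89.91] [ 0.25  1.16 -0.45]
[552.16 159.46  77.97] [ 0.6  0.4 -0.3]
13.921193498396082 [551.65 159.49  78.04] [-5.11 -0.97  5.31] [-0.04  0.87  0.02] 13.6833
```

View pics/l.png

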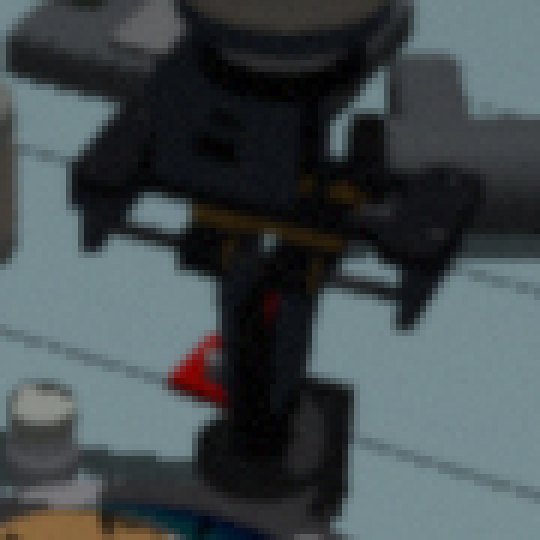

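```bash
python3 - <<'E'
from h import *
np.set_printoptions(precision=2,suppress=True)
for z in (80,84,90,94.5):
    servo_line([551.6,159.5,z],vel=25); sleep(0.05); print(read_tcp_pos(),read_force(),read_wrist_torque(),read_time())
print(read_gripper_width()*91)
E
```

```text
[551.4  159.45  79.66] [ 1.09  0.05 -9.51] [ 0.13 -0.39  0.02] 14.0333
[551.43 159.46  83.97] [  0.05   0.24 -10.44] [ 0.06 -0.24 -0.02] 14.3917
[551.46 159.47  90.03] [ -0.01   0.29 -12.35] [-0.01 -0.06  0.04] 14.8333
[551.44 159.46  94.53] [  0.53   0.4  -13.34] [-0.01 -0.04 -0.04] 15.2167
13.788398998728693
```

```bash
python3 - <<'E'
from h import *
np.set_printoptions(precision=2,suppress=True)
t0=read_time()
for yaw in (90,84,72,60,48):
    servo_line([551.5,159.5,94.5],ori=[180,0,yaw],vel=60); sleep(0.05)
    f=read_force(); print(yaw,read_tcp_pos(),read_orientation()[2],f,read_wrist_torque(),read_time())
    if np.hypot(*f[:2])>30: break
E
```

```text
90 [551.47 159.49  94.46] 90.11863284824081 [ -0.42  -0.77 -12.94] [-0.07 -0.07 -0.  ] 15.5167
84 [551.49 159.49  94.47] 84.23580610632644 [ -0.01  -0.14 -13.84] [-0.07 -0.08 -0.02] 15.825
72 [551.56 159.46  94.5 ] 72.30517322952227 [  0.63  -1.05 -14.1 ] [-0.26 -0.12 -0.07] 16.2333
60 [551.57 159.44  94.53] 60.32180672156776 [  0.72  -0.93 -12.9 ] [-0.32 -0.18 -0.02] 16.6417
48 [551.58 159.44  94.55] 48.33158261566413 [  0.53  -1.39 -12.73] [-0.56 -0.3   0.05] 17.05
```

```bash
python3 - <<'E'
from h import *
np.set_printoptions(precision=2,suppress=True)
X,Y=551.5,159.5
yaw=44
while yaw>=8:
    servo_line([X,Y,93.6],ori=[180,0,yaw],vel=60)
    hit=False
    for z in (91.6,91.0):
        servo_line([X,Y,z],vel=25); sleep(0.04)
        f=read_force(); 
        if f[2]>-6: hit=True;break
    print(yaw,z,read_tcp_pos(),f,read_wrist_torque(),round(read_time(),2))
    if not hit: 
        servo_line([X,Y,90.2],vel=15); sleep(0.05); f=read_force(); print("lower",f)
        if f[2]<-6: break
    servo_line([X,Y,93.6],vel=40)
    yaw-=4
E
```

```text
44 91.0 [551.6  159.42  91.54] [-2.3  -4.29  0.32] [-0.9   0.38  0.06] 17.88
40 91.0 [551.62 159.44  91.49] [-1.72 -6.27  0.46] [-1.08  0.05  0.09] 18.97
36 91.0 [551.61 159.45  91.41] [-0.95 -5.26 -1.87] [-1.13  0.02  0.  ] 20.05
32 91.0 [551.6  159.44  91.1 ] [ 0.96 -5.38 -7.23] [-1.12 -0.3  -0.01] 21.13
lower [-0.97 -5.58 -1.96]
28 91.0 [551.58 159.42  90.8 ] [  2.4   -4.89 -12.22] [-1.12 -0.56 -0.06] 22.52
lower [  2.75  -4.61 -11.96]
```

```bash
python3 - <<'E'
from h import *
np.set_printoptions(precision=2,suppress=True)
X,Y=551.5,159.5
for z in (89,88,87.2):
    servo_line([X,Y,z],vel=15); sleep(0.04); f=read_force(); print(z,read_tcp_pos(),f,read_wrist_torque(),round(read_time(),2))
    if f[2]>-5: break
E
```

```text
89 [551.56 159.45  88.8 ] [  2.06  -5.19 -11.38] [-1.06 -0.52 -0.02] 23.11
88 [551.58 159.43  87.84] [  2.44  -4.22 -12.43] [-1.13 -0.5  -0.02] 23.4
87.2 [551.6  159.42  87.05] [  2.12  -3.89 -10.81] [-1.11 -0.51 -0.03] 23.69
```

```bash
python3 - <<'E'
from h import *
np.set_printoptions(precision=2,suppress=True)
X,Y=551.5,159.5
for z in (86.4,85.8,85.2,84.6):
    servo_line([X,Y,z],vel=15); sleep(0.04); f=read_force(); print(z,read_tcp_pos(),f,read_wrist_torque(),round(read_time(),2))
    if f[2]>-4: break
E
```

```text
86.4 [551.57 159.44  86.62] [ 0.14 -6.38 -4.79] [-1.16 -0.13 -0.05] 23.98
85.8 [551.61 159.42  86.52] [-3.7  -6.5   3.72] [-1.27  0.32  0.03] 24.27
```

```bash
python3 - <<'E'
from h import *
np.set_printoptions(precision=2,suppress=True)
import json
X,Y=551.5,159.5
servo_line([X,Y,86.4],vel=20)
move_gripper(0.45); print(read_tcp_pos(),read_force(),read_gripper_width(),read_time())
servo_line([X,Y,160],vel=120)
servo_line([545,60,200],ori=[180,0,90],vel=150); sleep(0.1)
c=calibration("wrist");im=camera("wrist");cv2.imwrite("pics/m.png",im)
json.dump({k:np.asarray(v).tolist() for k,v in c.items()},open("pics/m.json","w"))
cv2.imwrite("pics/m2.png",np.clip(cv2.resize(im[0:130,220:350],None,fx=4.5,fy=4.5,interpolation=cv2.INTER_CUBIC)*1.6,0,255).astype('uint8'))
print(proj(c,[551.5,159.5,129]),read_time())
E
```

```text
[551.5  159.57  86.44] [ 0.38 -0.15  0.2 ] 0.4492696805331332 25.125
[290.45  91.47] 27.275
```

View pics/m2.png

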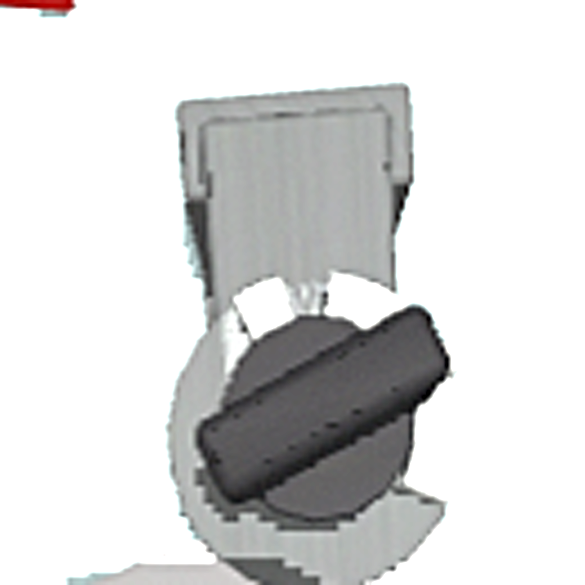

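```bash
cat > arc.py <<'E'
from h import *
C=np.array([563.9,-5.6]); A0=-45.8; RP=135.2
def pose(a,z): 
    r=np.radians(a); return [C[0]+RP*np.cos(r),C[1]+RP*np.sin(r),z],[180,0,a+180]
def ft(a):
    f=read_force(); r=np.radians(a); cw=np.array([np.sin(r),-np.cos(r)]); ra=np.array([np.cos(r),np.sin(r)])
    return f[:2]@cw, f[:2]@ra, f[2]   # cw component (contact resistance negative), radial
E
python3 - <<'E'
from arc import *
np.set_printoptions(precision=2,suppress=True)
p,o=pose(A0,140); print(p,o)
move_ptp(p,o); print(ft(A0),read_time())
c=calibration("wrist");im=camera("wrist");cv2.imwrite("pics/n.png",im); print(proj(c,[658.1,-102.3,107]))
p,o=pose(A0,80); servo_line(p,vel=100); print(read_tcp_pos(),ft(A0))
p,o=pose(A0,50); servo_line(p,vel=60); print(read_tcp_pos(),ft(A0),read_gripper_width()*91,read_time())
cv2.imwrite("pics/n2.png",cv2.resize(camera("scene")[190:310,230:380],None,fx=4.5,fy=4.5))
E
```

```text
[np.float64(658.156721905937), np.float64(-102.52631415434526), 140] [180, 0, 134.2]
(np.float64(-0.13188685326357696), np.float64(-0.2755155665197569), np.float64(0.07361495502642038)) 28.2667
[281.66 219.79]
[ 658.52 -102.54   80.52] (np.float64(-0.11426164874739689), np.float64(-0.4737223889071223), np.float64(-0.006650962809159333))
[ 658.2  -102.55   49.94] (np.float64(1.217736064021312), np.float64(-0.4670071617381586), np.float64(0.349637758307704)) 41.05335426380625 29.7167
```

View pics/n2.png

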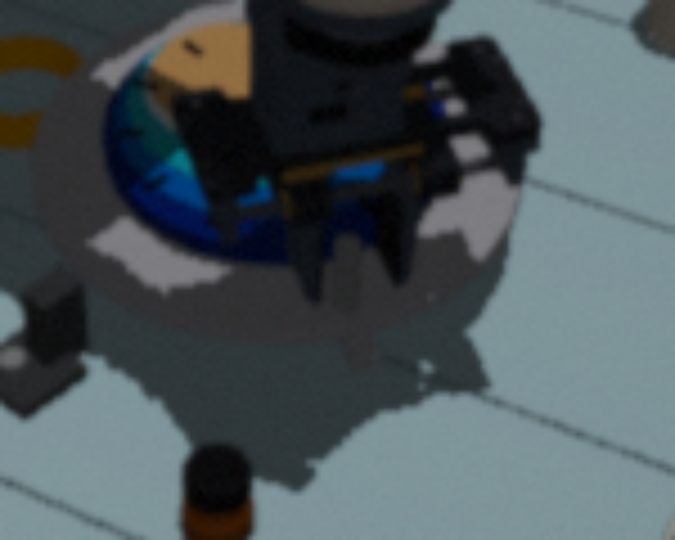

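View pics/n.png

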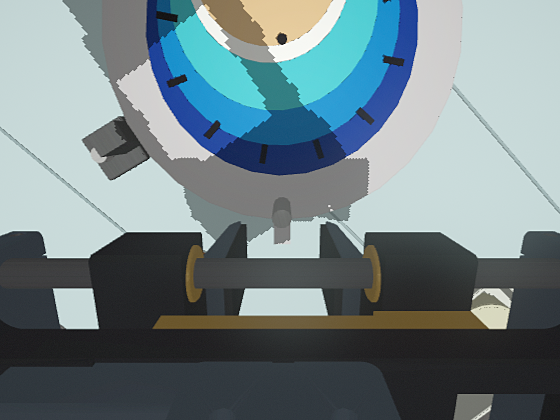

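```bash
python3 - <<'E'
from arc import *
np.set_printoptions(precision=2,suppress=True)
a=A0
for i in range(13):
    a-=4; p,o=pose(a,50); servo_line(p,ori=o,vel=40 if i<4 else 70); f=np.array(ft(a)); print(round(A0-a,1),f,round(read_time(),2))
    if f[0]<-8: break
cv2.imwrite("pics/o.png",camera("wrist"))
E
```

```text
4.0 [-0.55 -0.16  0.6 ] 30.15
8.0 [-0.36 -0.15  0.37] 30.53
12.0 [-0.41  0.22 -0.06] 30.92
16.0 [-0.3   0.13  0.07] 31.3
20.0 [-0.67  0.52 -0.23] 31.58
24.0 [ 0.01 -0.41 -0.01] 31.87
28.0 [-0.49 -0.3  -0.79] 32.15
32.0 [-0.52 -0.02 -0.42] 32.43
36.0 [-0.16  0.22 -1.24] 32.72
40.0 [-0.12  0.18 -0.04] 33.0
44.0 [-0.42  0.62  0.29] 33.28
48.0 [-0.56 -0.58 -0.34] 33.57
52.0 [0.25 0.28 0.63] 33.85
```

View pics/o.png

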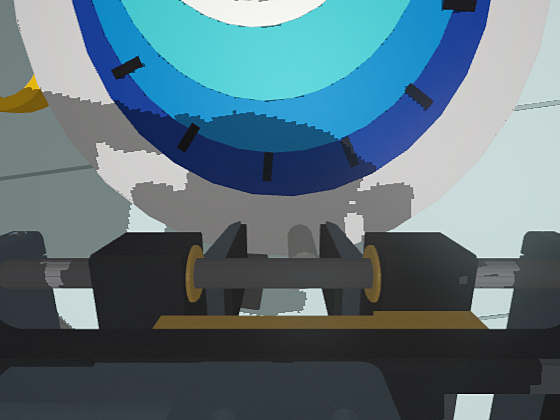

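```bash
python3 - <<'E'
from arc import *
np.set_printoptions(precision=2,suppress=True)
d=52
while d<67 and read_time()<50:
    d+=1.0 if d<57 else 0.3; a=A0-d; p,o=pose(a,50); servo_line(p,ori=o,vel=20 if d<57 else 12); f=np.array(ft(a))
    if f[0]<-1: f=(f+np.array(ft(a))+np.array(ft(a)))/3
    if f[0]<-0.9 or d>60: print(round(d,2),f,round(read_time(),2))
    if f[0]<-2.8: break
print(d,read_tcp_pos(),read_time()); cv2.imwrite("pics/p.png",camera("wrist"))
E
```

```text
58.8 [-1.51  0.87 -0.21] 36.82
59.1 [-1.47 -0.34  0.42] 37.07
60.3 [0.18 0.58 0.47] 38.07
60.6 [-0.38  0.24 -0.29] 38.32
60.9 [0.07 0.49 0.29] 38.57
61.2 [0.44 0.25 0.92] 38.82
61.5 [-0.4   0.86 -0.13] 39.07
61.8 [-0.2  -0.38  0.21] 39.32
62.1 [-0.51  0.05 -0.24] 39.57
62.4 [-0.76 -0.02  0.03] 39.82
62.7 [-0.3   0.3   0.16] 40.07
63.0 [-0.97 -0.16  0.6 ] 40.32
63.3 [-1.06  0.13  0.02] 40.57
63.6 [-0.77  0.2   0.8 ] 40.82
63.9 [-3.53 -0.51 -1.05] 41.07
63.899999999999935 [ 518.7  -132.98   50.06] 41.0667
```

View pics/p.png

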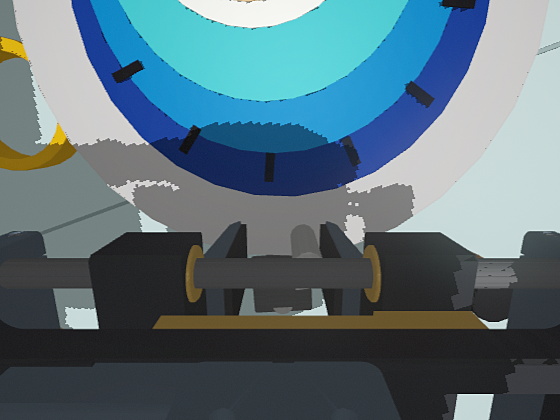

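```bash
python3 - <<'E'
from arc import *
d=63.9; a=A0-d
print(np.mean([ft(a) for _ in range(6)],0))
d=64.05; a=A0-d; p,o=pose(a,50); servo_line(p,ori=o,vel=10); sleep(0.1)
f=np.mean([ft(a) for _ in range(6)],0); print(f,read_time())
# back off to centre on the peg, rise
a+=5; p,o=pose(a,50); servo_line(p,ori=o,vel=60); print(np.mean([ft(a) for _ in range(4)],0))
p,o=pose(a,150); servo_line(p,vel=120)
servo_line([470,-230,330],ori=[180,0,60],vel=220); sleep(0.1)
c=calibration("wrist");im=camera("wrist");cv2.imwrite("pics/q.png",im); cv2.imwrite("pics/q2.png",camera("scene"));cv2.imwrite("pics/q3.png",camera("top"))
print(read_time(),proj(c,[519.5,-164,57]))
E
```

```text
[-3.36640044  0.25075066 -1.99718625]
[-5.79777739 -1.73789625 -4.05803974] 41.4667
[-0.54562723  0.47437799  0.29636467]
44.1583 [290.48688592 121.5580579 ]
```

View pics/q.png

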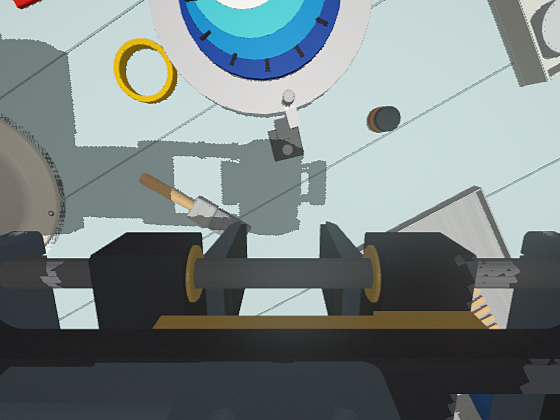

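View pics/q2.png

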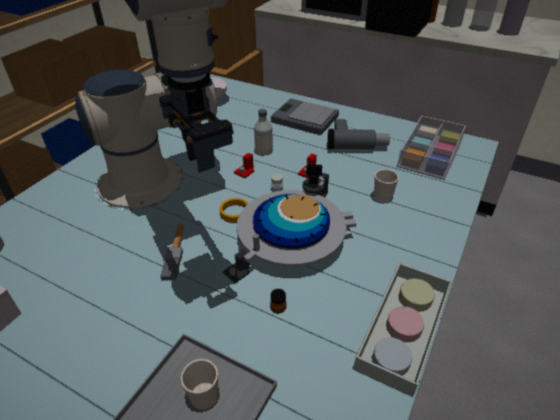

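```bash
python3 - <<'E'
import cv2,numpy as np
a=cv2.imread("pics/q.png");b=cv2.imread("pics/q2.png")
A=cv2.resize(a[75:175,245:345],(500,500),interpolation=cv2.INTER_CUBIC);B=np.clip(cv2.resize(b[150:290,220:320],(300,420),interpolation=cv2.INTER_CUBIC)*1.5,0,255).astype('uint8')
B=np.vstack([B,np.zeros((80,300,3),'uint8')]);cv2.imwrite("pics/r.png",np.hstack([A,B]))
E
```

```text
(no output)
```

View pics/r.png

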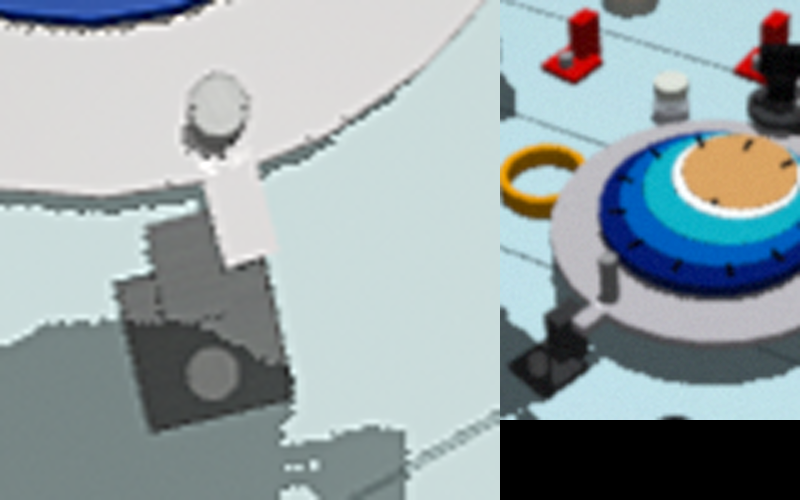

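```bash
python3 - <<'E'
import cv2,numpy as np
b=cv2.imread("pics/q2.png");cv2.imwrite("pics/r2.png",np.clip(cv2.resize(b[145:295,215:360],None,fx=4,fy=4,interpolation=cv2.INTER_CUBIC)*1.5,0,255).astype('uint8'))
E
```

```text
(no output)
```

View pics/r2.png

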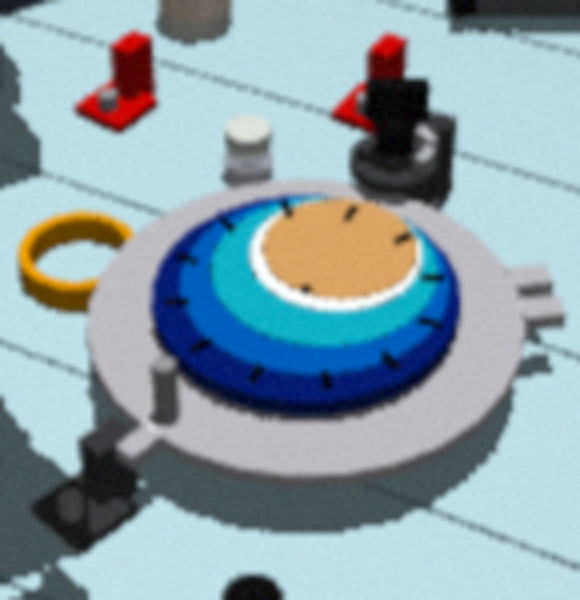

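```bash
python3 -c "
from station import *
print(read_force(),read_time()); finish_job()"
```

```text
[-4.11143038e-01 -7.10006179e-01  3.13989838e-04] 44.1583
the job is handed in; nothing more can be done
```

The job is handed in at 44 s of the 72 s allowed. The lock is held up, the stand is free, and it has been swung until its tab touches the stop.

- **Lock:** I pulled the knob up about 16.5 mm and turned it clockwise. I probed for the holding notch in 4° steps and found it about 66° (1.15 rad) round. There the key dropped about 5 mm, from a land contact at about 91.5 to a floor contact at about 86.6 in tool height. I let go, and the pictures show the grip bar still turned about 65° and the knob still up.
- **Swing:** With the fingers loosely round the peg, I swung the stand about 58–59°. Resistance along the swing was about 1 N until it rose to 3.4 N at the stop. One confirming nudge of 0.15° raised it to 5.8 N. Then I backed off the peg and moved clear.
- **Last checks:** In the final wrist and scene pictures the tab lies along the dark post, not either red one. I saw nothing moved around it, and the force on the tool was about zero.

**What disagreed or went wrong:**
- The real fingertips sit about 28 mm behind the reported TCP. My first grasp closed on nothing above the knob, without contact, and I corrected for the offset.
- While probing, the grip slipped slightly on the bar.
- The stop was reached about 2° further round than the pictures predicted (56.8°).

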